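# Lay the green spot plate wells-down on the drying mat

## Robot

A 7-joint arm with a two-finger parallel gripper is mounted at the origin on the work surface. World frame = base frame: x ahead of the robot, y to its left, z up, the work surface at z = 0. Lengths are in mm, angles in rad, forces in N, time in s.
With the tool pointing down it reaches from about 400 to 875 mm from the base axis. Payload 19.3 kg.
Tool frame: the origin (TCP) lies between the finger pads; the fingertips stand 14 mm ahead of it and the grasp point (between the pads) lies 5 mm behind it; z points along the fingers, y is the direction in which the jaws open and shut (so a half turn about z gives the same grasp; the last joint's range is limited). The gripper opens to 85 mm and grips with 20 to 120 N. Pads are 22 mm wide; open, the fingers measure 114 mm over their backs; the gripper's body (76 mm by 85 mm) begins 54 mm behind the grasp point. The pads swing forward as they close: fully open they stand 13 mm farther back than shut.
Start: joints at [-1.223, 0.521, -0.036, 1.599, 0.021, 1.021, -0.113], TCP at [253.611, 571.224, 245.291] pointing down, gripper open.
Joint ranges: [-2.91, 2.91], [-0.3, 2.13], [-1.5, 1.42], [0.17, 2.43], [-1.26, 4.41], [0.16, 1.93], [-2.52, 2.52]. Speed limits (rad/s): [1.89, 1.89, 2.39, 2.39, 3.01, 3.01, 3.01].

## Interface

Orientations are given as a unit quaternion [x, y, z, w].
In Python, from plant import bot gives the robot as it stands.
- The arm moves only by the shell command python3 -m handwheel 'ROWS' [FORCE]. ROWS is JSON, a list of rows, each a list of 7 numbers: the gripper command: -1 is fully open, 1 is shut, values between are in proportion, then the shift along the tool's x, y, z in mm, then the turn, a rotation vector about the tool's x, y, z in degrees. A call has 1 to 12 rows; each row is the pose to reach, as a shift and turn from the pose commanded when the call began, along the tool's axes at that moment; what a row does not reach only later rows make up. A row lasts 1/8 s, in which the tool goes at most 62.5 mm and 10.7 degrees, less where a joint would pass 70% of its speed; a pose out of reach is approached as far as the arm can. A call with a gripper value outside its range is refused whole. The fingers move at their own pace and stop on an object; FORCE is the grip in N (left out, the last holds). Time passes only in rows, so rows that repeat a pose let the fingers close. It gives the time, the measured TCP pose, the force and the opening at its end, in the units of the state.
- bot.get_obs(): the state, without advancing time (a new reading comes with each control period).
- bot.grab_frame(name): name is "side" or "top"; returns a dict with "frame" (384x512x3 uint8, red, green, blue), "range_z" (384x512 float32, mm along the optical axis (not along the pixel's ray), 0 where there is no reading), "fx", "fy", "cx", "cy" (pixels), "position" and "orientation" of the camera in the world. Camera axes: x right, y down, z forward; pixel columns grow to the right and rows downward; lengths in mm; the calibration is good to about 2 mm. A picture is of the moment at which its call begins.
- bot.close_job(): hands the job in, once; it reports no verdict.
The state is a dict: "time_s": time; "joint_pos": joint angles; "joint_velocities": joint speeds; "joint_efforts": joint torques, N m; "eef_pos": TCP position; "tool_rot": TCP orientation; "force": force on the tool from outside, world axes, zero at the start; "moment": the same for the moment, N m; "opening": finger opening in mm.
Only numpy, scipy, OpenCV 4.12 (cv2) and the standard library are available. Lean on these libraries where they do the work, as an engineer would, in place of code of your own. Each camera call takes 0.05 s, during which the arm holds its last target. There are 200 camera calls.

## Task

The washed spot plates stand on edge in the drying rack. Take out the green one and lay it flat with its wells face down on the grey drying mat, inside the white frame and lengthways along it, so it can drip dry. Do not drop it from the air, and leave the blue and orange plates standing in the rack.

Things in the scene. Friction and masses are not known exactly. Their poses are not given: they have to be found in the camera images.
- green_center (a point): Centre of the green spot plate: a rigid slab 96 x 62 x 10 mm, about 0.12 kg. One large face bears six round white wells (treat as flat), the other is plain green. Plate axes: z along the 96 mm length, y along the 62 mm width, +x out of the plain back, -x out of the well face. Starts upright (z up), wells away from the robot, top edge 102 mm above the bench; lifts straight out of the rack.
- mat_center (a point): Centre of the top of the grey drying mat, fixed, 200 mm (x) by 160 mm (y), top 4 mm above the bench, z up. A white frame printed on it, 130 mm along x and 94 mm along y, is centred here. The plate's 96 mm length belongs along the mat's x, either way round.
- blue_center (a point): Centre of the blue plate; size, axes and start as the green one. The three plates stand side by side in a row along their y, in any order, 90 mm between centres (28 mm free between neighbours). Stays in the rack.
- orange_center (a point): Centre of the orange plate; size, axes and start as the green one. The fixed rack: white base 85 x 290 x 6 mm under the plates, with a steel wire rail 1.5 mm in front of and one behind the plates, up to 41 mm above the bench, so the upper 61 mm of each plate is free. Stays in the rack.
There are look-alikes about, which are no part of the job. Of the things that look like the part that bears green_center, the middle-sized one is meant.

How it is judged (in metres and radians):
At the end, for the whole second after the job is handed in: The green plate lies at rest, wells down and flat (0.1 rad) on the mat, centred within 20 mm along the mat's x and y, its length along the mat's x within 0.35 rad either way round; the blue and orange plates stand upright (0.2 rad) within 30 mm of their starts (angle between green_center's own x axis and vertical below 0.1 rad and x of green_center in the frame of mat_center between -0.02 and 0.02 m and y of green_center in the frame of mat_center between -0.02 and 0.02 m and z of green_center in the frame of mat_center below 0.009 m and angle between the z axis of green_center and the x axis of mat_center, either way round below 0.35 rad and linear speed of green below 0.02 m/s and angle between each of blue_center, orange_center's own z axis and vertical below 0.2 rad and distance of each of blue_center, orange_center from where it was at the start of the episode below 0.03 m); the robot touches nothing.
It fails at once if the green plate is let go in the air (its centre more than 90 mm above the bench with no finger touching it) (height (world z) of green_center above 0.09 m and contact force between the fingers and green below 0.05 N).
It fails at once if the blue or the orange plate is lifted, knocked over or moved by more than 30 mm (distance of any of blue_center, orange_center from where it was at the start of the episode above 0.03 m).
It also fails if it takes over 42 s, if anything falls off the work surface, if the arm or the gripper's body presses on something with over 40 N, if the wrist force passes 120 N, or if a joint passes its speed limit or range.

## Working session

There is one attempt and no reset: what is moved stays moved. The work goes in short steps, Python scripts to look and compute and a shell command to move; the robot and the scene stay as the last step left them, time stands still between calls to the robot, and variables do not carry over. Pictures are saved under pics/ and viewed, about 8 in all and at most 12, crops included, and the job is handed in when it is done.

```bash
mkdir -p pics; cat > h.py <<'E'
from plant import bot
import numpy as np, cv2, pickle
from scipy.spatial.transform import Rotation as R
def grab(n):
    f=bot.grab_frame(n); cv2.imwrite  # keep
    return f
def pts(f):
    d=f["range_z"].astype(float); v,u=np.indices(d.shape)
    p=np.stack([(u-f["cx"])/f["fx"]*d,(v-f["cy"])/f["fy"]*d,d],-1)
    w=p@R.from_quat(f["orientation"]).as_matrix().T+np.array(f["position"])
    w[d==0]=np.nan; return w
def save(f,n,crop=None,k=1):
    im=f["frame"][:,:,::-1]
    if crop: a,b,c,d=crop; im=im[b:d,a:c]
    cv2.imwrite("pics/"+n+".png",cv2.resize(im,None,fx=k,fy=k,interpolation=cv2.INTER_CUBIC))
E
python3 - <<'E'
from h import *
t=grab("top"); s=grab("side")
pickle.dump((t,s),open("f0.pkl","wb"))
cv2.imwrite("pics/a_top.png",t["frame"][:,:,::-1]);cv2.imwrite("pics/a_side.png",s["frame"][:,:,::-1])
for f in(t,s):
    print(f["position"],R.from_quat(f["orientation"]).as_matrix().round(3).tolist(),f["fx"])
o=bot.get_obs();print(o["eef_pos"],R.from_quat(o["tool_rot"]).as_matrix().round(3).tolist(),o["opening"],o["time_s"])
E
```

```text
[ 417.13086178  -14.11137501 1072.7525937 ] [[0.011, -0.989, 0.146], [-0.999, -0.006, 0.032], [-0.03, -0.146, -0.989]] 427.44138537643795
[473.19651921 486.39104562 591.38339674] [[-0.975, -0.172, 0.141], [-0.221, 0.702, -0.677], [0.018, -0.691, -0.723]] 371.52500583427286
[253.48649454 570.99599468 244.79592577] [[-0.914, 0.406, -0.0], [0.406, 0.914, -0.001], [-0.0, -0.001, -1.0]] 85.16160560249108 0.1
```

View pics/a_top.png

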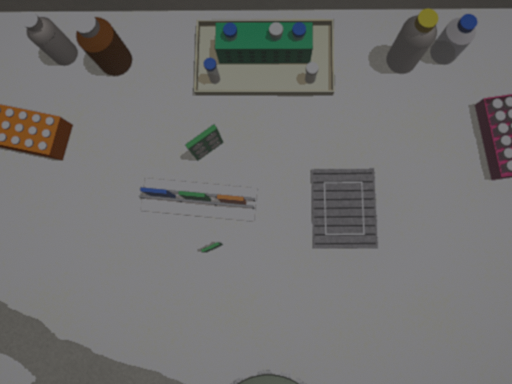

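View pics/a_side.png

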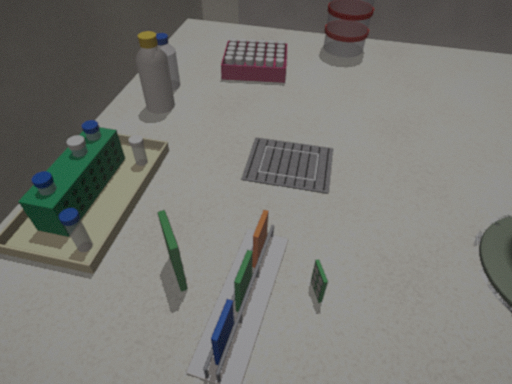

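The top view has three green slab-like things: a large one at (205,142), one in the rack between blue and orange at (195,195), and a small one at (210,246). The rack one should be the middle-sized one. The mat's frame is at (344,208). Next I confirm this by measuring, plus one enlarged crop.

```bash
python3 - <<'E'
from h import *
t,s=pickle.load(open("f0.pkl","rb"))
save(s,"b_side",(150,190,350,384),4 if 0 else 3)
for n,f,box in(("top",t,(130,120,260,260)),("side",s,(150,190,350,384))):
    w=pts(f); hsv=cv2.cvtColor(f["frame"],cv2.COLOR_RGB2HSV)
    for c,lo,hi in(("green",(45,80,30),(85,255,255)),("blue",(100,120,40),(130,255,255)),("orange",(5,120,60),(20,255,255))):
        m=cv2.inRange(hsv,lo,hi); k,l,st,ce=cv2.connectedComponentsWithStats(m)
        for i in range(1,k):
            if st[i,4]<25 or not(box[0]<ce[i][0]<box[2] and box[1]<ce[i][1]<box[3]):continue
            p=w[l==i];p=p[~np.isnan(p[:,0])]
            if len(p)==0: print(n,c,ce[i],"nodepth");continue
            q=p[p[:,2]>np.percentile(p[:,2],98)-8]
            r=cv2.minAreaRect(p[:,:2].astype(np.float32))
            rt=cv2.minAreaRect(q[:,:2].astype(np.float32))
            print(n,c,ce[i].round(),st[i,4],"zpct",np.percentile(p[:,2],[2,50,98]).round(1),"med",np.median(p,0).round(1),"toprect",np.round(rt[0],1),np.round(rt[1],1),round(rt[2],1),"topz",np.median(q[:,2]).round(1))
# mat: dark grey
w=pts(t);hsv=cv2.cvtColor(t["frame"],cv2.COLOR_RGB2HSV)
m=((hsv[:,:,2]<125)).astype(np.uint8)*255; m[:,:290]=0;m[:,400:]=0;m[:150]=0;m[270:]=0
m=cv2.morphologyEx(m,cv2.MORPH_CLOSE,np.ones((9,9)))
c=max(cv2.findContours(m,0,2)[0],key=cv2.contourArea)
def ray(f,uv,z):
    uv=np.atleast_2d(uv);d=np.c_[(uv[:,0]-f["cx"])/f["fx"],(uv[:,1]-f["cy"])/f["fy"],np.ones(len(uv))]@R.from_quat(f["orientation"]).as_matrix().T
    P=np.array(f["position"]);return P+d*((z-P[2])/d[:,2])[:,None]
P=ray(t,c[:,0,:].astype(float),4);print("mat",cv2.minAreaRect(P[:,:2].astype(np.float32)))
print("mat depth z",np.nanmedian(w[170:245,315:372,2]))
m=((hsv[:,:,2]>150)&(hsv[:,:,1]<60)).astype(np.uint8);mm=np.zeros_like(m);mm[176:242,318:370]=m[176:242,318:370]
k,l,st,ce=cv2.connectedComponentsWithStats(mm);i=1+np.argmax(st[1:,4]);v,u=np.nonzero(l==i)
print("frame",st[i],cv2.minAreaRect(ray(t,np.c_[u,v].astype(float),4)[:,:2].astype(np.float32)))
E
```

```text
top green [201. 136.] 184 zpct [125.1 128.8 132.4] med [683.2 158.  128.8] toprect [684.7 157.4] [13.2 79.5] 36.4 topz 128.8
top green [192. 194.] 97 zpct [ 97.8 101.7 104.9] med [554.7 178.1 101.7] toprect [554.6 179.1] [59.4  8.7] 85.2 topz 101.9
top green [210. 247.] 53 zpct [63.3 68.4 72.7] med [434.5 135.6  68.4] toprect [434.9 137.9] [ 6.5 41.1] 25.3 topz 68.4
top blue [153. 190.] 91 zpct [ 98.4 102.1 105.2] med [563.1 268.7 102.1] toprect [562.4 269.2] [59.1  8.2] 84.7 topz 102.1
top orange [230. 198.] 99 zpct [ 97.6 101.6 106.3] med [546.4  90.  101.6] toprect [547.   90.9] [58.3  8.5] 84.2 topz 101.6
side green [167. 231.] 312 zpct [116.  128.2 130. ] med [682.7 164.8 128.2] toprect [684.2 161.1] [11.3 80.5] 36.5 topz 128.2
side green [241. 277.] 304 zpct [ 26.1 101.  103.1] med [555.5 199.  101. ] toprect [554.9 182.5] [60.   9.1] 85.4 topz 101.5
side green [321. 277.] 124 zpct [ 9.9 67.3 70.7] med [432.  148.2  67.3] toprect [435.1 141.2] [ 5.2 42.3] 25.9 topz 68.6
side green [179. 272.] 26 zpct [47.  59.5 71.6] med [661.4 193.3  59.5] toprect [661.7 193.1] [6.8 2.2] 33.3 topz 67.9
side green [182. 283.] 45 zpct [ 7.3 24.5 48.4] med [661.1 193.2  24.5] toprect [661.2 193. ] [8.9 2.3] 45.5 topz 44.5
side blue [221. 331.] 565 zpct [ 28.5  98.6 103. ] med [561.2 285.   98.6] toprect [562.4 271.8] [60.6  9.4] 84.8 topz 101.3
side orange [258. 235.] 267 zpct [ 18.5 100.5 103. ] med [548.5 116.4 100.5] toprect [547.1  93.4] [59.2  8.9] 84.7 topz 101.5
mat ((534.9708251953125, -188.56370544433594), (233.59271240234375, 176.7480926513672), 1.73038911819458)
mat depth z 4.423929838583717Traceback (most recent call last):
  File "<stdin>", line 27, in <module>
    return _wrapfunc(a, 'argmax', axis=axis, out=out, **kwds)
    return bound(*args, **kwds)
ValueError: attempt to get argmax of an empty sequence
```

View pics/b_side.png

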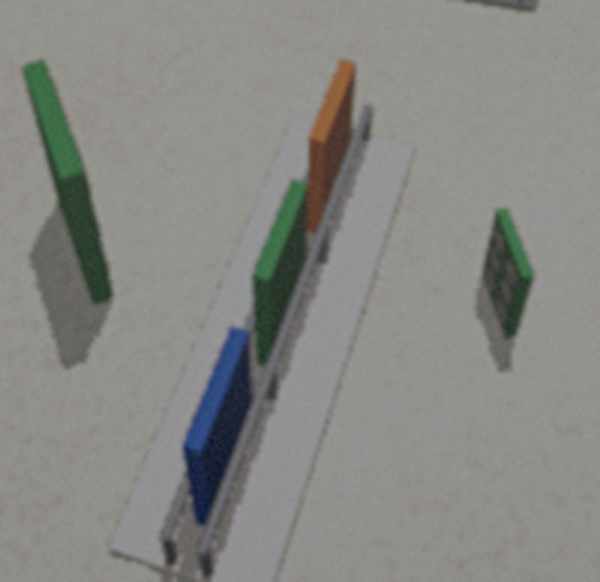

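The crop shows the rack's green plate between orange and blue. Its top is at 102 mm and it is 60 mm wide. The green look-alikes are a larger one (130 mm tall, 80 mm wide) and a small one (68 mm tall, 42 mm wide), so the rack one is the middle-sized one meant. The small one stands in front of the rack at (435,140), so I will approach it tilted, passing above.

Plan: jaws across the 62 mm width, tool pointing forward and about 65° from straight down. Then lift, pitch by -90° and lay it down.

```bash
cat >> h.py <<'E'
def ray(f,uv,z):
    uv=np.atleast_2d(uv).astype(float);d=np.c_[(uv[:,0]-f["cx"])/f["fx"],(uv[:,1]-f["cy"])/f["fy"],np.ones(len(uv))]@R.from_quat(f["orientation"]).as_matrix().T
    P=np.array(f["position"]);return P+d*((z-P[2])/d[:,2])[:,None]
def tool(yaw,phi):  # yaw deg of jaw axis from +Y; phi: deg from straight down towards +X
    return R.from_euler("z",yaw,degrees=True)*R.from_matrix(np.array([[-1,0,0],[0,1,0],[0,0,-1.]]).T)*R.from_euler("y",-phi,degrees=True)
def go(p,T):
    o=bot.get_obs();C=R.from_quat(o["tool_rot"])
    print("t",round(o["time_s"],2),"at",np.round(o["eef_pos"],1),"shift",C.inv().apply(np.array(p)-o["eef_pos"]).round(1),"rot",np.degrees((C.inv()*T).as_rotvec()).round(1),"F",np.round(o["force"],1),"open",round(o["opening"],1),"q",np.round(o["joint_pos"],2))
E
python3 - <<'E'
from h import *
t,s=pickle.load(open("f0.pkl","rb"))
for n,f,(a,b,c,d) in(("top",t,(300,160,388,256)),("side",s,(235,130,345,196))):
    im=f["frame"][b:d,a:c]; g=cv2.cvtColor(im,cv2.COLOR_RGB2GRAY); sat=cv2.cvtColor(im,cv2.COLOR_RGB2HSV)
    th,m=cv2.threshold(cv2.GaussianBlur(g,(3,3),0),0,255,cv2.THRESH_BINARY_INV+cv2.THRESH_OTSU)
    m=cv2.morphologyEx(m,cv2.MORPH_CLOSE,np.ones((5,5)))
    k=max(cv2.findContours(m,0,2)[0],key=cv2.contourArea); P=ray(f,k[:,0]+np.array([a,b]),4)
    print(n,th,cv2.minAreaRect(P[:,:2].astype(np.float32)))
T=tool(-4.95,0); print(T.as_matrix().round(2).tolist())
go([400,260,250],T)
T=tool(-4.95,65); print(T.as_matrix().round(2).tolist()); go([432,192,129],T)
E
```

```text
top 103.0 ((536.5192260742188, -183.80149841308594), (200.332275390625, 161.73562622070312), 1.1362676620483398)
side 118.0 ((536.58935546875, -177.10714721679688), (198.16783142089844, 170.31674194335938), 1.0032975673675537)
[[-1.0, 0.09, 0.0], [0.09, 1.0, 0.0], [0.0, 0.0, -1.0]]
t 0.1 at [253.5 571.  244.8] shift [-260.1 -224.8   -5. ] rot [ -0.1  -0.  -19. ] F [ 0.  -0.1 -0.3] open 85.2 q [-1.22  0.52 -0.04  1.6   0.02  1.02 -0.11]
[[-0.42, 0.09, 0.9], [0.04, 1.0, -0.08], [-0.91, 0.0, -0.42]]
t 0.1 at [253.5 571.  244.8] shift [-316.9 -273.8  116.1] rot [-10.8 -64.4 -16.9] F [ 0.  -0.1 -0.3] open 85.2 q [-1.22  0.52 -0.04  1.6   0.02  1.02 -0.11]
```

```bash
python3 -m handwheel '[[-0.65,-260,-225,-5,0,0,-19],[-0.65,-260,-225,-5,0,0,-19],[-0.65,-260,-225,-5,0,0,-19],[-0.65,-260,-225,-5,0,0,-19],[-0.65,-260,-225,-5,0,0,-19],[-0.65,-260,-225,-5,0,0,-19],[-0.65,-260,-225,-5,0,0,-19],[-0.65,-260,-225,-5,0,0,-19]]' 20
python3 - <<'E'
from h import *
go([432,192,200],tool(-4.95,65))
E
```

```text
time_s: 1.1
eef_pos: [399.6, 260.8, 250.2]
tool_rot: [0.043, 0.999, 0.0, -0.0]
force: [-0.7, 0.6, -0.2]
opening: 70.4
t 1.1 at [399.6 260.8 250.2] shift [-38.2 -65.7  50.2] rot [  0. -65.   0.] F [-0.7  0.6 -0.2] open 70.4 q [-0.67  0.28 -0.04  1.97  0.01  0.89  0.77]
```

```bash
python3 -m handwheel '[[-0.65,-20,-30,10,0,-10,0],[-0.65,-38,-66,20,0,-20,0],[-0.65,-38,-66,30,0,-30,0],[-0.65,-38,-66,40,0,-40,0],[-0.65,-38,-66,50,0,-50,0],[-0.65,-38,-66,50,0,-60,0],[-0.65,-38,-66,50,0,-65,0],[-0.65,-38,-66,50,0,-65,0],[-0.65,-38,-66,50,0,-65,0]]'
python3 - <<'E'
from h import *
go([432.6,191.6,129],tool(-4.95,65))
E
```

```text
time_s: 2.22
eef_pos: [424.0, 171.9, 176.6]
tool_rot: [0.009, 0.93, -0.126, 0.345]
force: [0.0, -1.0, -0.1]
opening: 70.2
t 2.23 at [424.  171.9 176.6] shift [22.8 30.8 35.5] rot [ -8.9 -23.6  10. ] F [ 0.  -1.  -0.1] open 70.2 q [-0.34  0.5  -0.83  2.42  1.47  1.11 -0.77]
```

```bash
cat >> h.py <<'E'
def phi():
    C=R.from_quat(bot.get_obs()["tool_rot"]).as_matrix(); print("tilt",np.degrees(np.arctan2(C[0,2],-C[2,2])).round(1),"tool",C.round(2).tolist())
E
python3 - <<'E'
from h import *
phi();go([510,182,240],tool(-4.95,20))
E
```

```text
tilt 41.3 tool [[-0.76, 0.1, 0.64], [-0.07, 0.97, -0.24], [-0.64, -0.23, -0.73]]
t 2.23 at [424.  171.9 176.6] shift [-107.     4.1    6.3] rot [-12.   21.2   5.8] F [ 0.  -1.  -0.1] open 70.2 q [-0.34  0.5  -0.83  2.42  1.47  1.11 -0.77]
```

```bash
python3 -m handwheel '[[-0.65,-50,2,3,-6,10,3],[-0.65,-107,4,6,-12,21,6],[-0.65,-107,4,6,-12,21,6],[-0.65,-107,4,6,-12,21,6],[-0.65,-107,4,6,-12,21,6]]'
python3 - <<'E'
from h import *
phi();go([541,182,220],tool(-4.95,45));go([541,182,220],tool(-4.95,65))
E
```

```text
time_s: 2.85
eef_pos: [511.8, 180.1, 240.7]
tool_rot: [0.047, 0.983, -0.007, 0.175]
force: [-0.8, 0.8, -2.2]
opening: 70.7
tilt 20.1 tool [[-0.93, 0.09, 0.34], [0.09, 1.0, -0.03], [-0.34, 0.0, -0.94]]
t 2.85 at [511.8 180.1 240.7] shift [-20.    4.6  29.4] rot [ -0.1 -24.8  -0.4] F [-0.8  0.8 -2.2] open 70.7 q [ 0.16  0.39 -0.91  2.04  0.85  0.77  0.2 ]
t 2.85 at [511.8 180.1 240.7] shift [-20.    4.6  29.4] rot [ -0.2 -44.8  -0.4] F [-0.8  0.8 -2.2] open 70.7 q [ 0.16  0.39 -0.91  2.04  0.85  0.77  0.2 ]
```

```bash
python3 -m handwheel '[[-0.65,-20,5,20,0,-10,0],[-0.65,-20,5,29,0,-20,0],[-0.65,-20,5,29,0,-30,0],[-0.65,-20,5,29,0,-40,0],[-0.65,-20,5,29,0,-45,0],[-0.65,-20,5,29,0,-45,0]]'
python3 - <<'E'
from h import *
phi();go([541,182,120],tool(-4.95,65))
E
```

```text
time_s: 3.6
eef_pos: [536.3, 193.5, 210.6]
tool_rot: [0.02, 0.857, -0.029, 0.515]
force: [0.5, 0.7, -1.3]
opening: 70.9
tilt 62.0 tool [[-0.47, 0.06, 0.88], [0.0, 1.0, -0.07], [-0.88, -0.03, -0.47]]
t 3.6 at [536.3 193.5 210.6] shift [77.7 -8.4 47.4] rot [ 0.4 -3.   2.1] F [ 0.5  0.7 -1.3] open 70.9 q [-0.17  0.68 -0.88  2.43  2.04  1.41 -1.06]
```

```bash
python3 -m handwheel '[[-0.65,30,-8,20,0,-1,1],[-0.65,60,-8,38,0,-3,2],[-0.65,60,-8,38,0,-3,2],[-0.65,60,-8,38,0,-3,2]]'
python3 - <<'E'
from h import *
phi();go([541,182,78],tool(-4.95,65))
import itertools
E
```

```text
time_s: 4.1
eef_pos: [541.8, 177.1, 135.8]
tool_rot: [0.039, 0.846, -0.024, 0.531]
force: [0.5, 0.8, -0.0]
opening: 70.4
tilt 64.2 tool [[-0.43, 0.09, 0.9], [0.04, 1.0, -0.08], [-0.9, 0.0, -0.43]]
t 4.1 at [541.8 177.1 135.8] shift [52.6  4.8 23.9] rot [-0.3 -0.7 -0.2] F [ 0.5  0.8 -0. ] open 70.4 q [ 0.05  1.16 -1.16  2.43  2.3   1.9  -0.93]
```

```bash
python3 -m handwheel '[[-0.65,-1,5,2,0,6,0],[-0.65,-1,5,2,0,6,0],[-0.65,-1,5,2,0,6,0]]'
python3 - <<'E'
from h import *
phi();go([540.6,182.3,78],tool(-4.95,58))
s=grab("side");t=grab("top");pickle.dump((t,s),open("f1.pkl","wb"))
a=cv2.resize(s["frame"][170:370,170:350,::-1],None,fx=3,fy=3);cv2.imwrite("pics/c.png",a)
E
```

```text
time_s: 4.47
eef_pos: [546.4, 181.3, 141.8]
tool_rot: [0.039, 0.869, -0.024, 0.492]
force: [0.1, -0.4, -0.7]
opening: 70.7
tilt 58.9 tool [[-0.51, 0.09, 0.85], [0.05, 1.0, -0.08], [-0.86, -0.0, -0.51]]
t 4.47 at [546.4 181.3 141.8] shift [57.7  0.6 27.8] rot [-0.3  1.  -0. ] F [ 0.1 -0.4 -0.7] open 70.7 q [ 0.11  1.1  -1.23  2.4   2.2   1.77 -0.85]
```

View pics/c.png

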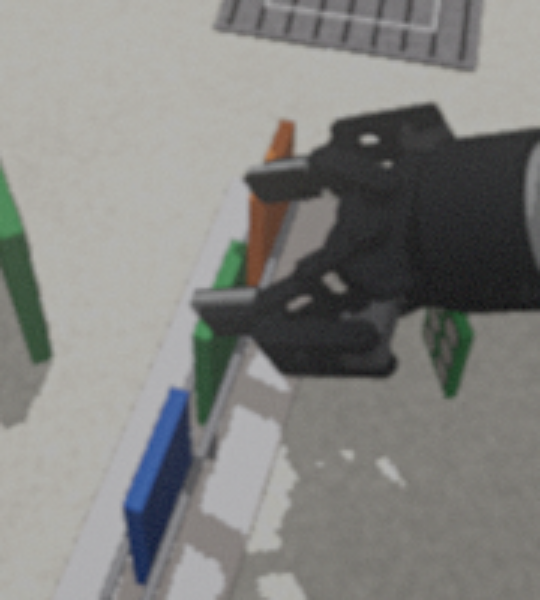

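The picture shows the open fingers above the rack, straddling the green plate. The near finger is at crop (225,300) and the far one at (280,180). The gripper body clears the small slab at (445,350). Next I check the tip positions against depth before descending.

```bash
python3 - <<'E'
from h import *
t,s=pickle.load(open("f1.pkl","rb"))
o=bot.get_obs();C=R.from_quat(o["tool_rot"]).as_matrix()
for f in(t,s):
    w=pts(f).reshape(-1,3);w=w[~np.isnan(w[:,0])]
    q=(w-o["eef_pos"])@C
    k=(abs(q[:,0])<25)&(abs(q[:,1])<70)&(q[:,2]>-15)&(q[:,2]<30)&(w[:,2]>112)
    for sg in(1,-1):
        a=q[k&(q[:,1]*sg>0)]
        print(len(a),"min",np.percentile(a,2,axis=0).round(1),"max",np.percentile(a,98,axis=0).round(1)) if len(a) else 0
E
```

```text
55 min [-13.6  33.7 -14.3] max [ 9.4 46.9  4.8]
42 min [-13.3 -49.8 -13.3] max [ -0.5 -36.6   3.5]
153 min [-12.7  35.1 -14.8] max [ 5.  48.5  5.2]
160 min [-12.4 -48.7 -14.5] max [  9.  -35.4   5.7]
```

```bash
python3 - <<'E'
from h import *
go([546.1,182,74],tool(-4.95,58))
E
python3 -m handwheel '[[-0.65,15,0.5,9,0,0,0],[-0.65,30,0.5,18,0,1,0],[-0.65,45,0.5,27,0,1,0],[-0.65,58,0.5,34,0,1,0],[-0.65,58,0.5,34,0,1,0],[-0.65,58,0.5,34,0,1,0]]'
python3 - <<'E'
from h import *
phi();go([546.1,182,74],tool(-4.95,58))
E
```

```text
t 4.58 at [546.1 181.2 140.9] shift [57.3  1.  34.4] rot [-0.3  0.9 -0. ] F [-0.8  0.1 -0. ] open 70.6 q [ 0.11  1.11 -1.23  2.4   2.2   1.77 -0.85]
time_s: 5.32
eef_pos: [545.3, 181.3, 73.1]
tool_rot: [0.04, 0.875, -0.023, 0.482]
force: [0.8, -0.3, 0.2]
opening: 70.5
tilt 57.7 tool [[-0.53, 0.09, 0.84], [0.05, 1.0, -0.08], [-0.85, -0.0, -0.53]]
t 5.33 at [545.3 181.3  73.1] shift [-1.1  0.7  0.1] rot [-0.4 -0.2 -0.1] F [ 0.8 -0.3  0.2] open 70.5 q [ 0.07  1.24 -1.11  2.38  2.32  1.8  -0.9 ]
```

```bash
python3 -m handwheel '[[-0.3,0,0,0,0,0,0],[-0.1,0,0,0,0,0,0],[0.2,0,0,0,0,0,0],[0.2,0,0,0,0,0,0],[0.2,0,0,0,0,0,0],[0.2,0,0,0,0,0,0]]' 60
python3 - <<'E'
from h import *
phi();go([546.1,182,180],tool(-4.95,58))
s=grab("side");save(s,"d",(170,170,350,370),3)
E
```

```text
time_s: 6.08
eef_pos: [545.7, 181.4, 73.8]
tool_rot: [0.04, 0.874, -0.023, 0.483]
force: [-0.8, 1.2, 6.0]
opening: 59.2
tilt 57.7 tool [[-0.53, 0.09, 0.84], [0.05, 1.0, -0.08], [-0.85, -0.0, -0.53]]
t 6.08 at [545.7 181.4  73.8] shift [-90.1   0.4 -56.2] rot [-0.4 -0.1 -0.1] F [-0.8  1.2  6. ] open 59.2 q [ 0.07  1.24 -1.11  2.38  2.32  1.8  -0.9 ]
```

View pics/d.png

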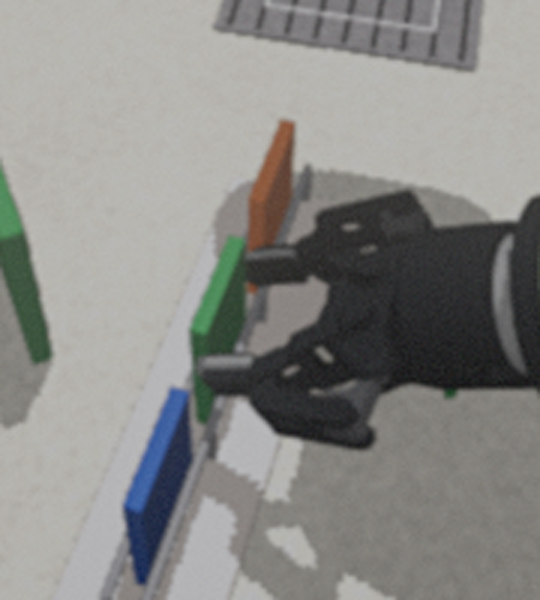

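The fingers hold the green plate by its edges at crop (245,265) and (230,375), and the neighbours are untouched. Opening is 59 mm. Next is a straight lift.

```bash
python3 -m handwheel '[[0.2,-8,0,-5,0,0,0],[0.2,-17,0,-11,0,0,0],[0.2,-30,0,-19,0,0,0],[0.2,-43,0,-27,0,0,0],[0.2,-56,0,-35,0,0,0],[0.2,-68,0,-42,0,0,0],[0.2,-68,0,-42,0,0,0]]'
python3 - <<'E'
from h import *
phi();go([535,182,240],tool(-4.95,20))
E
```

```text
time_s: 7.0
eef_pos: [546.5, 181.3, 154.1]
tool_rot: [0.041, 0.874, -0.023, 0.483]
force: [0.3, 0.0, -0.8]
opening: 58.8
tilt 57.7 tool [[-0.53, 0.09, 0.84], [0.05, 1.0, -0.08], [-0.85, -0.0, -0.53]]
t 7.0 at [546.5 181.3 154.1] shift [-66.6  -0.5 -55.4] rot [-0.3 37.9 -0.3] F [ 0.3  0.  -0.8] open 58.8 q [ 0.13  1.07 -1.27  2.39  2.15  1.73 -0.82]
```

```bash
python3 -m handwheel '[[0.2,-15,0,-10,0,2,0],[0.2,-30,0,-20,0,8,0],[0.2,-45,0,-33,0,14,0],[0.2,-60,0,-45,0,20,0],[0.2,-67,0,-55,0,26,0],[0.2,-67,0,-55,0,32,0],[0.2,-67,0,-55,0,38,0],[0.2,-67,0,-55,0,38,0]]'
python3 - <<'E'
from h import *
phi();go([536,0,240],tool(-2,0));go([536,-182,200],tool(1,-20))
s=grab("side");save(s,"e",(120,120,400,330),2)
E
```

```text
time_s: 8.0
eef_pos: [536.3, 182.0, 238.6]
tool_rot: [0.047, 0.984, -0.009, 0.171]
force: [-2.0, -1.0, -1.5]
opening: 59.2
tilt 19.7 tool [[-0.94, 0.1, 0.34], [0.09, 1.0, -0.03], [-0.34, -0.0, -0.94]]
t 8.0 at [536.3 182.  238.6] shift [ -16.5 -181.2    4.8] rot [-0.7 19.7 -3.4] F [-2.  -1.  -1.5] open 59.2 q [ 0.44  0.74 -1.45  1.97  1.17  1.17  0.01]
t 8.0 at [536.3 182.  238.6] shift [ -19.2 -362.3   48.6] rot [-0.1 39.7 -6.6] F [-2.  -1.  -1.5] open 59.2 q [ 0.44  0.74 -1.45  1.97  1.17  1.17  0.01]
```

View pics/e.png

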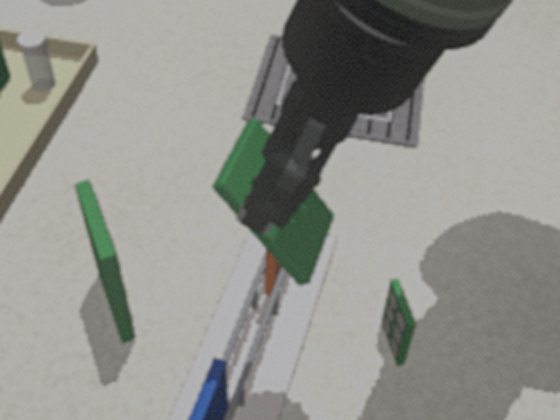

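The plate at crop (280,200) is held with its plain back facing up, and it has come clear of the rack. Now the transfer to the mat.

```bash
python3 -m handwheel '[[0.2,0,-40,0,0,0,0],[0.2,-5,-85,0,0,3,-1],[0.2,-8,-130,0,0,8,-2],[0.2,-12,-180,2,0,12,-3],[0.2,-16,-225,5,0,16,-4],[0.2,-19,-270,5,0,20,-5],[0.2,-19,-315,5,0,20,-6],[0.2,-19,-362,5,0,20,-6],[0.2,-19,-362,5,0,20,-6],[0.2,-19,-362,5,0,20,-6]]'
python3 - <<'E'
from h import *
phi();go([536,-182,200],tool(1,-32))
E
```

```text
time_s: 9.3
eef_pos: [520.8, -179.1, 241.0]
tool_rot: [-0.005, 1.0, -0.011, -0.003]
force: [-0.3, 0.8, -0.3]
opening: 59.2
tilt -0.3 tool [[-1.0, -0.01, -0.01], [-0.01, 1.0, -0.02], [0.01, -0.02, -1.0]]
t 9.3 at [ 520.8 -179.1  241. ] shift [-15.4  -2.2  41. ] rot [-1.1 31.7 -0.8] F [-0.3  0.8 -0.3] open 59.2 q [ 1.09  0.83 -1.43  1.76  0.86  1.36  1.04]
```

```bash
python3 -m handwheel '[[0.2,-10,-1,20,0,8,0],[0.2,-20,-2,50,0,16,-1],[0.2,-30,-3,80,-1,24,-1],[0.2,-35,-3,110,-1,32,-1],[0.2,-35,-3,140,-1,32,-1],[0.2,-35,-3,160,-1,32,-1],[0.2,-35,-3,160,-1,32,-1]]'
python3 - <<'E'
from h import *
phi();go([556,-182.5,40],tool(1,-32))
t=grab("top");s=grab("side");pickle.dump((t,s),open("f2.pkl","wb"))
save(s,"f",(200,60,400,220),3)
for n,f in(("top",t),("side",s)):
    w=pts(f);m=cv2.inRange(cv2.cvtColor(f["frame"],cv2.COLOR_RGB2HSV),(45,80,20),(85,255,255))>0
    k=m&(abs(w[...,0]-536)<120)&(abs(w[...,1]+182)<100);p=w[k]
    if len(p)<20: print(n,len(p));continue
    c=np.median(p,0);q=p[np.linalg.norm(p-c,axis=1)<70]
    A=np.c_[q[:,:2]-c[:2],np.ones(len(q))];x=np.linalg.lstsq(A,q[:,2],rcond=None)[0]
    for _ in range(3):
        r=abs(A@x-q[:,2])<3;x=np.linalg.lstsq(A[r],q[r,2],rcond=None)[0]
    print(n,len(q),r.sum(),"slopes deg",np.degrees(np.arctan(x[:2])).round(1),"rect",cv2.minAreaRect(q[r][:,:2].astype(np.float32)),"zmid",np.median(q[r][:,2]))
E
```

```text
time_s: 10.18
eef_pos: [554.7, -185.8, 81.0]
tool_rot: [-0.01, 0.96, -0.002, -0.278]
force: [0.6, 0.5, -1.2]
opening: 59.0
tilt -32.3 tool [[-0.85, -0.02, -0.53], [-0.02, 1.0, -0.01], [0.53, 0.0, -0.85]]
t 10.18 at [ 554.7 -185.8   81. ] shift [-23.    3.2  33.9] rot [-0.1 -0.3  0.2] F [ 0.6  0.5 -1.2] open 59.0 q [ 0.7   1.2  -1.1   1.32  0.84  1.76  1.16]
top 992 897 slopes deg [-0.2  0.3] rect ((535.4723510742188, -187.48062133789062), (58.71744918823242, 95.03057098388672), 88.8267822265625) zmid 75.35987647850163
side 513 479 slopes deg [ 0.1 -0.2] rect ((536.3748779296875, -185.0247802734375), (62.29966354370117, 91.12020874023438), 89.41065979003906) zmid 76.05264234198626
```

View pics/f.png

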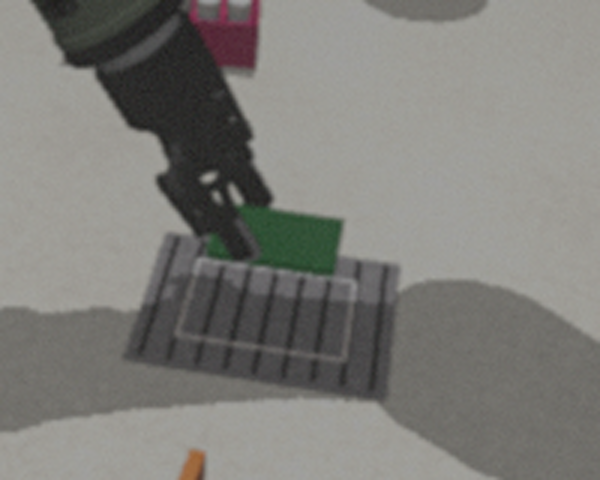

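The plate at crop (280,240) is level within 0.3° above the mat. Its top is at z = 75.7 mm and it sits 3-4 mm off in y. Now lowering it about 61 mm, slowly at the end.

```bash
python3 -m handwheel '[[0.2,-7,1,11,0,0,0],[0.2,-14,2,23,0,0,0],[0.2,-20,4,33,0,0,0],[0.2,-26,4,42,0,0,0],[0.2,-29,4,46.5,0,0,0],[0.2,-30,4,48.5,0,0,0],[0.2,-30,4,48.5,0,0,0]]'
python3 - <<'E'
from h import *
phi();go([556,-182,19.3],tool(1,-32.3))
E
```

```text
time_s: 11.15
eef_pos: [554.7, -181.5, 24.4]
tool_rot: [-0.01, 0.96, -0.002, -0.278]
force: [0.6, 0.2, -1.0]
opening: 58.7
tilt -32.3 tool [[-0.84, -0.02, -0.53], [-0.02, 1.0, -0.01], [0.53, 0.0, -0.85]]
t 11.15 at [ 554.7 -181.5   24.4] shift [-3.8 -0.5  3.7] rot [-0.  -0.   0.2] F [ 0.6  0.2 -1. ] open 58.7 q [ 0.68  1.27 -1.07  1.32  0.89  1.7   1.15]
```

```bash
python3 -m handwheel '[[0.2,-0.8,0,1.3,0,0,0],[0.2,-1.6,0,2.5,0,0,0],[0.2,-2.1,0,3.4,0,0,0],[0.2,-2.6,0,4.3,0,0,0],[0.2,-2.6,0,4.3,0,0,0]]'
```

```text
time_s: 11.78
eef_pos: [554.6, -181.6, 19.9]
tool_rot: [-0.01, 0.96, -0.002, -0.278]
force: [-0.4, 0.5, 7.1]
opening: 59.0
```

Contact at 7 N. Releasing, then backing out along the tool axis.

```bash
python3 -m handwheel '[[-0.45,0,0,0,0,0,0],[-0.6,0,0,0,0,0,0],[-0.75,0,0,0,0,0,0],[-0.75,0,0,0,0,0,0],[-0.75,0,0,-10,0,0,0],[-0.75,0,0,-30,0,0,0],[-0.75,0,0,-70,0,0,0],[-0.75,0,0,-110,0,0,0],[-0.75,40,0,-150,0,0,0],[-0.75,40,0,-150,0,0,0]]' 20
python3 - <<'E'
from h import *
go([556,-182,150],tool(1,-32.3))
t=grab("top");s=grab("side")
cv2.imwrite("pics/g.png",np.hstack([cv2.resize(t["frame"][150:270,120:400,::-1],None,fx=1.6,fy=1.6),cv2.resize(s["frame"][130:250,200:380,::-1],None,fx=1.6,fy=1.6)]))
for n,f in(("top",t),("side",s)):
    w=pts(f);m=cv2.inRange(cv2.cvtColor(f["frame"],cv2.COLOR_RGB2HSV),(45,80,20),(85,255,255))>0
    p=w[m&(abs(w[...,0]-536)<90)&(abs(w[...,1]+182)<80)&(w[...,2]<40)]
    if len(p)<20: print(n,len(p));continue
    x=np.linalg.lstsq(np.c_[p[:,:2]-p[:,:2].mean(0),np.ones(len(p))],p[:,2],rcond=None)[0]
    print(n,len(p),"slopes",x[:2].round(3),cv2.minAreaRect(p[:,:2].astype(np.float32)),"z",np.median(p[:,2]).round(1))
E
```

```text
time_s: 13.02
eef_pos: [602.6, -180.1, 172.9]
tool_rot: [-0.01, 0.961, -0.003, -0.275]
force: [0.1, 0.1, 0.0]
opening: 74.6
t 13.03 at [ 602.6 -180.1  172.9] shift [27.4 -0.9 44.1] rot [-0.1  0.3  0.2] F [0.1 0.1 0. ] open 74.6 q [ 0.61  1.12 -1.08  1.13  0.77  1.9   1.24]
top 936 slopes [0.005 0.01 ] ((536.4346313476562, -183.8888397216797), (64.21432495117188, 93.8019027709961), 89.12749481201172) z 14.3
side 743 slopes [ 0.003 -0.033] ((536.6483154296875, -180.3904571533203), (93.78970336914062, 62.70670700073242), 0.17605862021446228) z 13.8
```

View pics/g.png

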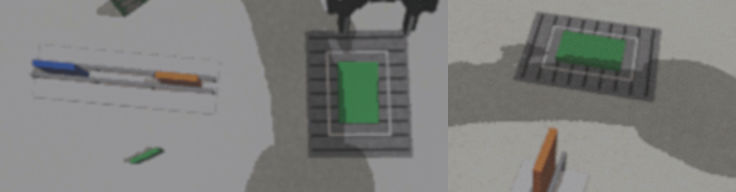

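The plate lies flat inside the frame, at top crop (358,92), plain green side up. Blue (60,68) and orange (178,78) are still in the rack and the gripper is clear. Handing in.

```bash
python3 -c "
from plant import bot; print(bot.close_job())"
```

```text
the job is handed in; nothing more can be done
None
```

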